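# Slide the divider panel into the leaning parts bin

## Robot

A 6-joint arm with a two-finger parallel gripper is mounted at the origin on the work surface. World frame = base frame: x ahead of the robot, y to its left, z up, the work surface at z = 0. Lengths are in m, angles in rad, forces in N, time in s.
With the tool pointing down it reaches from about 0.375 to 0.9 m from the base axis. Payload 3.1 kg.
Tool frame: the origin (TCP) lies midway between the tips of the shut fingers; the grasp point (between the pads) lies 19 mm behind it; z points along the fingers, y is the line along which they close (so a half turn about z gives the same grasp; the last joint's range is limited). The gripper opens to 87 mm and grips with 3 to 60 N. Pads are 19 mm wide; open, the fingers measure 117 mm over their backs; the gripper's body (75 mm by 190 mm) begins 51 mm behind the grasp point.
Start: joints at [-1.351, 0.527, 1.433, -0, 1.181, -0.178], TCP at [0.243, -0.576, 0.223] pointing down, gripper open.
Joint ranges: [-3.08, 3.08], [-0.75, 2.2], [0.22, 2.44], [-1.43, 4.57], [0, 2.65], [-2.85, 2.85]. Speed limits (rad/s): [2.79, 2.79, 3.14, 3.14, 3.14, 3.14].

## Interface

Orientations are given as a unit quaternion [x, y, z, w].
In Python, from rig import robot gives the robot as it stands. The module is installed in compiled form; this text tells all that it offers.
- The arm moves only by the tool play_rows, never from a script. Its arguments are lists of equal length, an entry for each row: "gripper": the closure, from -1 (fully open) to 1 (shut); "delta_pos": the shift along the tool's x, y, z in cm, a list of three; "turn": the turn, a rotation vector about the tool's x, y, z in rad, a list of three. A call has 1 to 12 rows; each row is the pose to reach, as a shift and turn from the pose commanded when the call began, along the tool's axes at that moment; what a row does not reach only later rows make up. A row lasts 1/8 s, in which the tool goes at most 62.5 mm and 10.7 degrees, less where a joint would pass 70% of its speed; a pose out of reach is approached as far as the arm can. A call with a gripper value outside its range is refused whole. The fingers move at their own pace and stop on an object; "squeeze" is the grip in N (left out, the last holds). Time passes only in rows, so rows that repeat a pose let the fingers close. It gives the time, the measured TCP pose, the force, the opening and the grip force at its end, in the units of the state.
- robot.get_obs(): the state, without advancing time (a new reading comes with each control period).
- robot.camera(name): name is "scene" or "side" or "wrist"; returns a dict with "color" (384x512x3 uint8, red, green, blue), "vfov" (degrees; the focal length in pixels is half the picture's height over the tangent of half this angle, whatever the lens; pixels are square), "cx", "cy" (the principal point, pixels), "R" (3x3) and "t" (3): a world point X has camera coordinates R X + t. Camera axes: x right, y down, z forward; pixel columns grow to the right and rows downward; lengths in m; the calibration is good to about 2 mm. The wrist camera is an equidistant fisheye: a pixel r from the principal point sees the ray r / f radians off the axis. A picture is of the moment at which its call begins. There is no depth.
- robot.hand_in(): hands the job in; it is judged then, once.
The state is a dict: "time": time; "q": joint angles; "joint_velocities": joint speeds; "joint_torque": joint torques, N m; "position": TCP position; "tool_rot": TCP orientation; "ft_force": force on the tool from outside, world axes, zero at the start; "moment": the same for the moment, N m; "grip_width": finger opening in m; "grip_force": force on a finger pad.
Only numpy, scipy, OpenCV 4.12 (cv2) and the standard library are available. Lean on these libraries where they do the work, as an engineer would, in place of code of your own. Each camera call takes 0.05 s, during which the arm holds its last target. There are 200 camera calls.

## Task

Take the orange divider panel out of its holder and slide it into the pair of aluminium rails inside the leaning blue bin. Push it gently down, without ramming it, until the stiff black foot bar between the rails has gone all the way down and the divider's top edge is flush with the bin's rim, then let go. Do not disturb the pump housings or the small blue tray.

Things in the scene. Friction and masses are not known exactly. Their poses are not given: they have to be found in the camera images.
- divider: Flat orange plastic panel, 8 mm thick (its x), 134 mm wide (y), 100 mm high (z), about 0.12 kg, the same whichever way round. Origin at its centre. It starts upright in the holder, its lower 30 mm in the holder's slot, its top edge 110 mm above the table. Grip it across its thickness by the top edge.
- holder: Holder fixed to the bench: grey base 150 (x) x 170 (y) x 10 mm with, 40 mm in front (-x) of its middle, two aluminium walls, 40 mm high over the table, forming an open-topped slot 11 mm wide (x) and 138 mm long (y) in which the divider stands. Origin at the centre of its underside.
- bin: Open blue bin fixed on a stand, leaning 25 degrees over to one side. Origin: centre of its inner floor. z points out of its mouth (up and to the side it leans to), y level across the bin, x up the slope. Inside 180 (x) by 164 (y) mm, rim 112 mm above the inner floor along z; the rear (+x) wall is the high one.
- slot_mouth (a point): Middle of the rails' range, at the top of their near (-x) lips, 100 mm above the bin's inner floor. Two aluminium rails in the bin face each other across y; their slot is 10 mm wide (bin x), 137 mm between groove bottoms (bin y), grooves 10 mm deep, the ends flared in y over 13 mm above this point. The slot is clamped up to 8 mm off this point either way along bin x: see or feel where.
- tabs (a point): Middle of the rails' range, at the top of the yellow tabs on the far (+x) lips, 126 mm above the bin's inner floor, 14 mm over the rim. The tabs stand 58 to 78 mm to each side in y; their near faces are the slot's far wall carried upwards, 5 mm beyond the slot's middle in bin x. A divider held between near lip and tab height can be moved in +x until it touches them.
- home (a point): Where the divider's centre is when it is home, 62 mm above the bin's inner floor, if the rails are in the middle of their range (they may be up to 8 mm off along bin x).
- foot (a joint): Travel (m) of the black foot bar, 9 by 112 mm, across the bottom of the rails. 0: up, its top 24 mm above the bin's inner floor (the divider would stand 12 mm too high); 0.012: fully down. It is stiff: moves only under about 12 N and stays where it is left.
- housing_a: Aluminium pump housing, 80 mm in diameter and 92 mm high, loose, leave alone. Origin at the centre of its underside.
- housing_b: A second such pump housing, 80 mm in diameter and 92 mm high, loose, leave alone. Origin at the centre of its underside.
- tray: Small open blue tray, 120 x 90 x 45 mm high, loose, leave alone. Origin at the centre of its underside.
Not all that is in view belongs to the job. Of the things like the divider, leave any that is white; of the rest the larger one is meant. Of the things that look like the holder, the larger one is meant.

How it is judged:
By the outcome, as a careful person would: the job done as asked, in the order asked, and still so for the second after the job is handed in, with the robot touching nothing.
It also fails if it takes over 58 s, if anything falls off the work surface, if the arm or the gripper's body presses on something with over 40 N, if the wrist force passes 120 N, or if a joint passes its speed limit or range.

## Working session

There is one attempt and no reset: what is moved stays moved. The work goes in short steps, Python scripts to look and compute and a tool call to move; the robot and the scene stay as the last step left them, time stands still between calls to the robot, and variables do not carry over. Pictures are saved under pics/ and viewed, at most 10 in all, crops included, and the job is handed in when it is done.

Besides the shell and the picture viewer there is one more tool, called after "Request:" in YAML: its name, and indented under it one key for each argument. play_rows: Moves the arm, as the interface text tells. Its arguments: {"type":"object","properties":{"gripper":{"type":"array","items":{"type":"number"}},"delta_pos":{"type":"array","items":{"type":"array","items":{"type":"number"}}},"turn":{"type":"array","items":{"type":"array","items":{"type":"number"}}},"squeeze":{"type":"number"}},"required":["gripper","delta_pos","turn"]}

```bash
mkdir -p pics; cat > h.py <<'E'
import numpy as np, cv2, json
from rig import robot
from scipy.spatial.transform import Rotation as Rn
def shot(n,f):
    c=robot.camera(n); cv2.imwrite('pics/'+f+'.png',c['color'][:,:,::-1])
    np.savez('pics/'+f+'.npz',**{k:v for k,v in c.items()}); return c
def load(f): return np.load('pics/'+f+'.npz')
def foc(c): return c['color'].shape[0]/2/np.tan(np.radians(c['vfov'])/2)
def ray(c,u,v):
    d=np.array([(u-c['cx']),(v-c['cy']),foc(c)]); d=c['R'].T@d
    return -c['R'].T@c['t'], d/np.linalg.norm(d)
def onz(c,u,v,z):
    o,d=ray(c,u,v); return o+d*(z-o[2])/d[2]
def tri(c1,p1,c2,p2):
    o1,d1=ray(c1,*p1);o2,d2=ray(c2,*p2)
    s=np.linalg.lstsq(np.c_[d1,-d2],o2-o1,rcond=None)[0]
    a=o1+d1*s[0];b=o2+d2*s[1]; return (a+b)/2,np.linalg.norm(a-b)
def proj(c,X,fish=False):
    p=c['R']@np.asarray(X)+c['t']; f=foc(c)
    if fish:
        r=np.hypot(p[0],p[1]);th=np.arctan2(r,p[2]);return np.array([c['cx']+f*th*p[0]/r,c['cy']+f*th*p[1]/r])
    return np.array([c['cx']+f*p[0]/p[2],c['cy']+f*p[1]/p[2]])
E
python3 - <<'E'
from h import *
a=shot('scene','s0');b=shot('side','d0')
for c in(a,b): print(c['vfov'],c['cx'],c['cy'],-c['R'].T@c['t'],c['R'][2])
o=robot.get_obs();print(o)
for n in('s0','d0'):
    im=cv2.imread(f'pics/{n}.png');cv2.imwrite(f'pics/{n}b.png',cv2.resize(im,(800,600),interpolation=cv2.INTER_CUBIC))
E
```

```text
44.00101299714747 259.50837197529324 184.12832416108338 [ 1.52895399 -0.38454689  1.49844766] [-0.54141468  0.22200334 -0.81091594]
44.04987058600684 256.434425168938 199.11965131629242 [-0.07868697  0.66720787  1.0809564 ] [ 0.51410103 -0.49479616 -0.70062606]
{'time': 0.1, 'q': array([-1.35050649e+00,  5.28344171e-01,  1.43373074e+00, -3.52696654e-05,
        1.18140770e+00, -1.78504349e-01]), 'joint_velocities': array([-0.0003009 , -0.00301285, -0.00414277,  0.00145464, -0.00062768,
        0.00193358]), 'joint_torque': array([-1.11921811e-04, -4.40983987e+01, -1.77151215e+01,  6.34029577e-02,
        5.33974310e-02, -4.71243345e-05]), 'position': array([ 0.24256577, -0.57531699,  0.22170114]), 'tool_rot': array([ 9.80184412e-01,  1.98084892e-01, -3.60465825e-05, -9.44431892e-04]), 'ft_force': array([-0.46845305,  0.5621207 ,  0.45253513]), 'moment': array([ 0.02414224, -0.00682007, -0.01109209]), 'grip_force': 0.0, 'grip_width': 0.08646499352916281}
```

View pics/s0b.png

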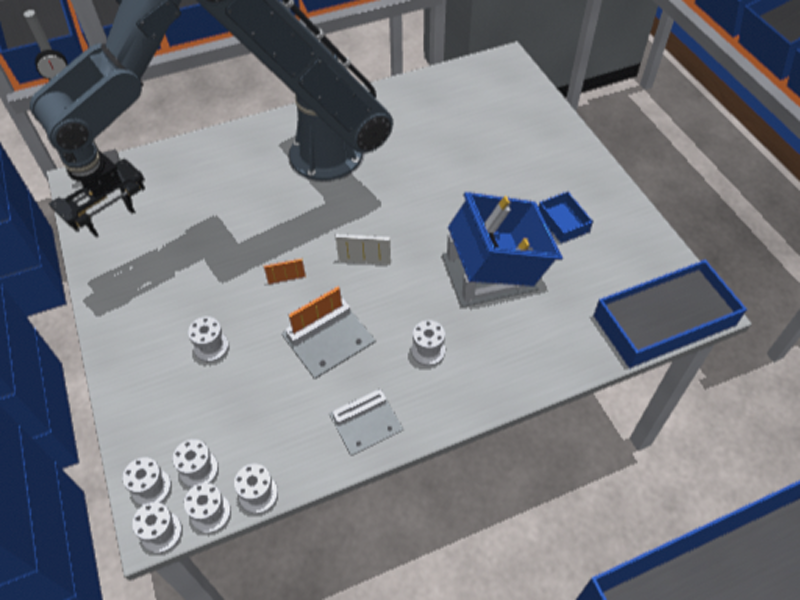

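View pics/d0b.png

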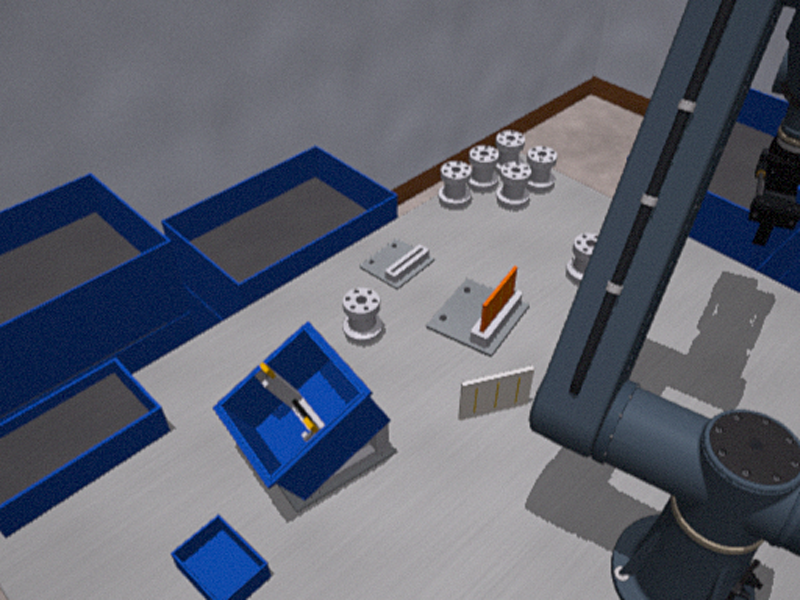

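The scene shows these candidates for the divider, at 800x600 pixels:
- the orange panel in the holder (317,310)
- a smaller orange one (285,271)
- a white one (363,250)

The panel in the larger holder is the larger orange one, so it fits. The larger holder is the base at (328,338), and the smaller lookalike is at (366,420). I'll confirm this in crops.

```bash
cat >> h.py <<'E'
def crop(f,x0,y0,w,h,s):
    im=cv2.imread(f'pics/{f}.png')[y0:y0+h,x0:x0+w]
    im=cv2.resize(im,None,fx=s,fy=s,interpolation=cv2.INTER_CUBIC)
    for x in range(-(-x0//10)*10,x0+w,10):
        p=int((x-x0+.5)*s);cv2.line(im,(p,0),(p,5),(0,0,255),1);cv2.putText(im,str(x),(p-9,15),0,.3,(0,0,255),1)
    for y in range(-(-y0//10)*10,y0+h,10):
        p=int((y-y0+.5)*s);cv2.line(im,(0,p),(5,p),(0,0,255),1);cv2.putText(im,str(y),(7,p+3),0,.3,(0,0,255),1)
    return im
E
python3 - <<'E'
from h import *
cv2.imwrite('pics/c1.png',np.hstack([crop('s0',165,155,78,90,5),crop('d0',265,160,80,90,5)]))
cv2.imwrite('pics/c2.png',np.hstack([crop('s0',280,115,80,85,5),crop('d0',130,195,130,140,3)[:425]]))
E
```

```text
Traceback (most recent call last):
ValueError: all the input array dimensions except for the concatenation axis must match exactly, but along dimension 0, the array at index 0 has size 425 and the array at index 1 has size 420
```

View pics/c1.png

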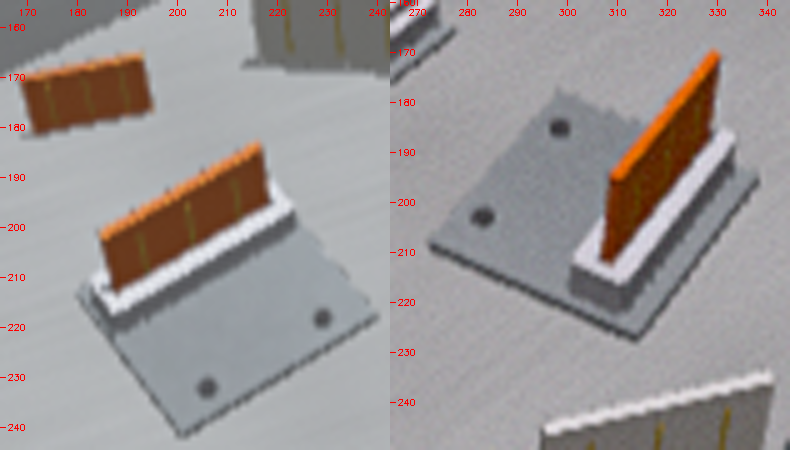

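The crop confirms it: the large orange panel stands in the larger holder. Its top-edge ends are at about (184,201.5) and (217,183.5) in the scene picture, and (330,170.5) and (309.5,195) in the side picture.

```bash
python3 - <<'E'
from h import *
A=np.hstack([crop('s0',280,115,80,84,5),crop('d0',132,200,130,140,3)])
cv2.imwrite('pics/c2.png',A)
s,d=load('s0'),load('d0')
L=tri(s,(184.6,201),d,(330,170.5));R=tri(s,(217,183.5),d,(310,194.5))
print(L,R,np.linalg.norm(L[0]-R[0]))
for c,ps in((s,((184.6,201),(217,183.5),)),(d,((330,170.5),(310,194.5)))):
    print([onz(c,*p,.11) for p in ps])
# holder base corners z=.01
print([onz(s,*p,.01)[:2] for p in((181,213),(201,242),(240,218))],[onz(d,*p,.01)[:2] for p in((272.5,208.5),(314,226.5),(338.5,195.5))])
E
```

```text
(array([ 0.56622295, -0.27389997,  0.10890815]), np.float64(0.0032418516730262853)) (array([ 0.53831048, -0.14489393,  0.10983824]), np.float64(0.0014439182642657412)) 0.13199443447915402
[array([ 0.5656688 , -0.27515091,  0.11      ]), array([ 0.53898462, -0.14440152,  0.11      ])]
[array([ 0.56606271, -0.27110503,  0.11      ]), array([ 0.53791923, -0.14548141,  0.11      ])]
[array([ 0.54223984, -0.2957967 ]), array([ 0.68703374, -0.26682616]), array([ 0.64839017, -0.10263124])] [array([ 0.64146766, -0.09621238]), array([ 0.49987675, -0.13237737]), array([ 0.53401815, -0.29208908])]
```

View pics/c2.png

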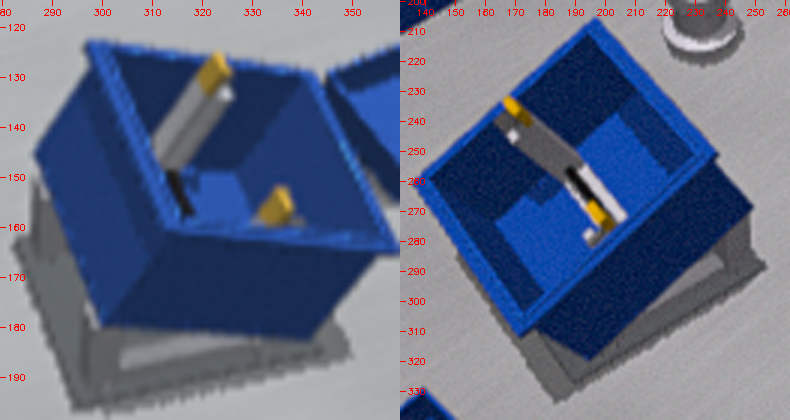

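The bin leans towards world +y. Its rim corners and yellow tabs are visible in both views, with the tabs at about (323,127) and (337,154) in the scene picture and (198,268) and (168,235) in the side picture. I'll fit the bin pose to these.

```bash
cat > bin.py <<'E'
from h import *
from scipy.optimize import least_squares
s,d=load('s0'),load('d0')
# rim corners: (bin x sign, bin y sign): bin x ~ -world y, bin y ~ +world x
S={(1,-1):(297.5,123.5),(-1,-1):(344.5,129.5),(-1,1):(359,164),(1,1):(313,160.5)}
D={(1,-1):(237.5,251),(-1,-1):(174,311),(-1,1):(136,260),(1,1):(199,206)}
if __name__=='__main__':
    T={k:tri(s,S[k],d,D[k]) for k in S}
    for k in T: print(k,T[k][0].round(4),round(T[k][1],4))
    P={k:T[k][0] for k in T}
    print([np.linalg.norm(P[a]-P[b]) for a,b in(((1,1),(-1,1)),((1,-1),(-1,-1)),((1,1),(1,-1)),((-1,1),(-1,-1)))])
    def pose(p): # x,y,z of rim centre, heading ; lean fixed 25
        return Rn.from_euler('ZY',[p[3],-np.radians(25)]).as_matrix(),p[:3]
    def res(p):
        R,c=pose(p);o=[]
        for k in S:
            X=c+R@[k[0]*(.09+p[4]),k[1]*(.082+p[4]),0]
            o+=[*(proj(s,X)-S[k]),*(proj(d,X)-D[k])]
        return np.array(o)
    r=least_squares(res,[*np.mean(list(P.values()),0),-np.pi/2,.003],loss='soft_l1')
    R,c=pose(r.x);print(r.x,np.degrees(r.x[3]));print(res(r.x).reshape(-1,4).round(1))
    o=c-R[:,2]*.112;print('floor',o,'\nR',R)
    for nm,ps,pd in(('tabA',(323.5,127),(198.5,267)),('tabB',(337,154),(168,235))):
        X,e=tri(s,ps,d,pd);print(nm,X,e,R.T@(X-o))
    np.savez('bin.npz',R=R,o=o)
E
python3 bin.py
```

```text
(1, -1) [0.4678 0.2044 0.2074] 0.001
(-1, -1) [0.4952 0.3916 0.122 ] 0.0143
(-1, 1) [0.6739 0.3641 0.1266] 0.0053
(1, 1) [0.647  0.177  0.2089] 0.0031
[np.float64(0.20617220148245968), np.float64(0.20750954417412582), np.float64(0.18135971082171473), np.float64(0.18079658529211284)]
[ 0.57042703  0.283182    0.16617026 -1.7117456   0.01117742] -98.07579831979427
[[-0.1 -0.9  0.1  0.4]
 [-3.4 -0.8 -0.5  0. ]
 [ 0.1  1.2  2.  -0.4]
 [ 0.5  0.3 -2.  -0. ]]
floor [0.56377751 0.23631816 0.06466379] 
R [[-0.12732087  0.99008309  0.0593707 ]
 [-0.89732001 -0.14048303  0.41842719]
 [ 0.42261826  0.          0.90630779]]
tabA [0.50703816 0.29328867 0.18954263] 0.0017365495891678443 [ 0.0088794  -0.06418007  0.13364803]
tabB [0.63950129 0.28157955 0.18526588] 0.0025175174651660684 [0.00071348 0.06861437 0.13273699]
```

```bash
cat >> h.py <<'E'
def goto(pos,Rt):
    o=robot.get_obs();R0=Rn.from_quat(o['tool_rot'])
    d=R0.inv().apply(np.asarray(pos)-o['position'])*100
    r=(R0.inv()*Rn.from_matrix(Rt)).as_rotvec()
    print('t',round(o['time'],2),'dpos cm',d.round(3),'turn',r.round(4),'rows>=',max(np.linalg.norm(d)/6.25,np.degrees(np.linalg.norm(r))/10.7).round(1),'F',o['ft_force'].round(1))
def tooldown(yawy):
    y=np.array([np.cos(yawy),np.sin(yawy),0]);z=np.array([0,0,-1.]);return np.c_[np.cross(y,z),y,z]
def bint():
    b=np.load('bin.npz');R=b['R'];return b['o'],R,np.c_[-R[:,1],-R[:,0],-R[:,2]]
E
python3 - <<'E'
from h import *
o,R,T=bint()
goto(o+R@[0,0,.27],T)
E
```

```text
t 0.1 dpos cm [ 66.985 -72.126  -8.612] turn [ 0.156  -0.5674 -2.5478] rows>= 15.8 F [-0.5  0.6  0.5]
```

Request:
play_rows:
  gripper: [-1,-1,-1,-1,-1,-1,-1,-1,-1,-1,-1,-1]
  delta_pos:
    - [67,-72,-8.6]
    - [67,-72,-8.6]
    - [67,-72,-8.6]
    - [67,-72,-8.6]
    - [67,-72,-8.6]
    - [67,-72,-8.6]
    - [67,-72,-8.6]
    - [67,-72,-8.6]
    - [67,-72,-8.6]
    - [67,-72,-8.6]
    - [67,-72,-8.6]
    - [67,-72,-8.6]
  turn:
    - [0.156,-0.567,-2.548]
    - [0.156,-0.567,-2.548]
    - [0.156,-0.567,-2.548]
    - [0.156,-0.567,-2.548]
    - [0.156,-0.567,-2.548]
    - [0.156,-0.567,-2.548]
    - [0.156,-0.567,-2.548]
    - [0.156,-0.567,-2.548]
    - [0.156,-0.567,-2.548]
    - [0.156,-0.567,-2.548]
    - [0.156,-0.567,-2.548]
    - [0.156,-0.567,-2.548]

```text
time: 1.6
position: [0.4997, 0.1279, 0.2878]
tool_rot: [0.245, 0.948, -0.203, -0.014]
ft_force: [0.2, -1.2, -0.0]
grip_width: 0.087
grip_force: 0.0
```

```bash
python3 - <<'E'
from h import *
o,R,T=bint()
goto(o+R@[0,0,.27],T); print(robot.get_obs()['position'],robot.get_obs()['q'])
E
```

```text
t 1.6 dpos cm [  3.217  20.483 -11.355] turn [ 0.0198 -0.0768 -0.3492] rows>= 3.8 F [ 0.2 -1.2 -0. ]
[0.4997372  0.12792044 0.28775108] [ 0.23550965  0.43794732  1.47456737 -0.34684009  1.46178904 -0.75029141]
```

Request:
play_rows:
  gripper: [-1,-1,-1,-1,-1,-1]
  delta_pos:
    - [3.2,20.5,-11.3]
    - [3.2,20.5,-11.3]
    - [3.2,20.5,-11.3]
    - [3.2,20.5,-11.3]
    - [3.2,20.5,-11.3]
    - [3.2,20.5,-11.3]
  turn:
    - [0.02,-0.077,-0.35]
    - [0.02,-0.077,-0.35]
    - [0.02,-0.077,-0.35]
    - [0.02,-0.077,-0.35]
    - [0.02,-0.077,-0.35]
    - [0.02,-0.077,-0.35]

```text
time: 2.35
position: [0.5805, 0.3458, 0.3082]
tool_rot: [0.072, 0.974, -0.217, -0.016]
ft_force: [0.4, -1.5, 0.1]
grip_width: 0.0869
grip_force: 0.0
```

```bash
python3 - <<'E'
from h import *
o,R,T=bint()
goto(o+R@[0,0,.27],T); print(robot.get_obs()['q'])
c=shot('wrist','w1'); print(c['vfov'],c['cx'],c['cy'],-c['R'].T@c['t'],c['R'])
im=cv2.imread('pics/w1.png');cv2.imwrite('pics/w1b.png',crop('w1',0,0,512,384,1.56))
E
```

```text
t 2.35 dpos cm [ 0.114  0.254 -0.243] turn [-0.0014 -0.0029 -0.0051] rows>= 0.1 F [ 0.4 -1.5  0.1]
[ 0.52315116  0.68938043  0.95614155 -0.34536853  1.76721626 -0.92238704]
65.70646984690485 258.63846808385716 195.84813906902005 [0.51332459 0.42547573 0.45579844] [[ 0.13252947  0.89591155 -0.42400288]
 [ 0.96576065 -0.02046342  0.2586264 ]
 [ 0.22302983 -0.44376091 -0.86794812]]
```

View pics/w1b.png

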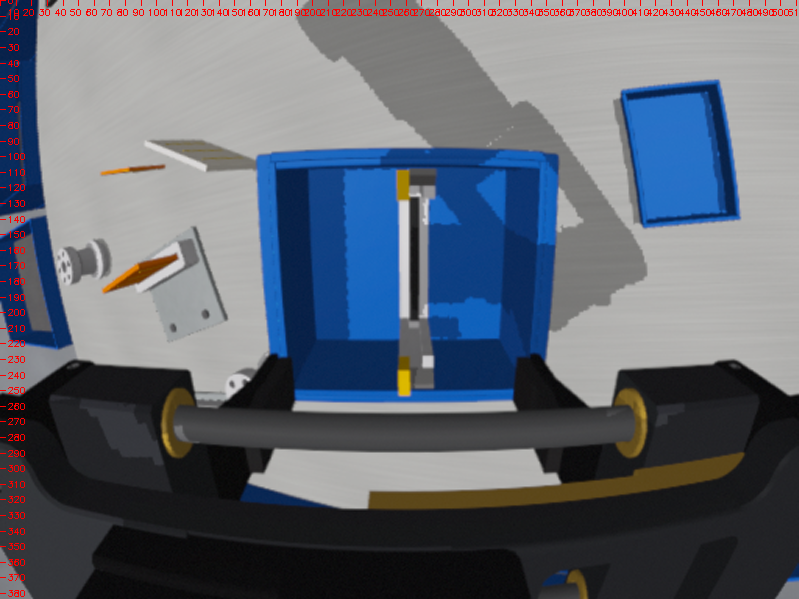

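The wrist view looks straight into the bin. The tabs are at about (259,118) and (259,240), and the near lips at about (272,125) and (274,232). I'll enlarge it for exact pixels.

```bash
python3 - <<'E'
from h import *
a=crop('w1',160,90,204,80,3.9);b=crop('w1',160,215,204,50,3.9)
cv2.imwrite('pics/w1c.png',np.vstack([a,b]));print(a.shape,b.shape)
E
```

```text
(312, 796, 3) (195, 796, 3)
```

View pics/w1c.png

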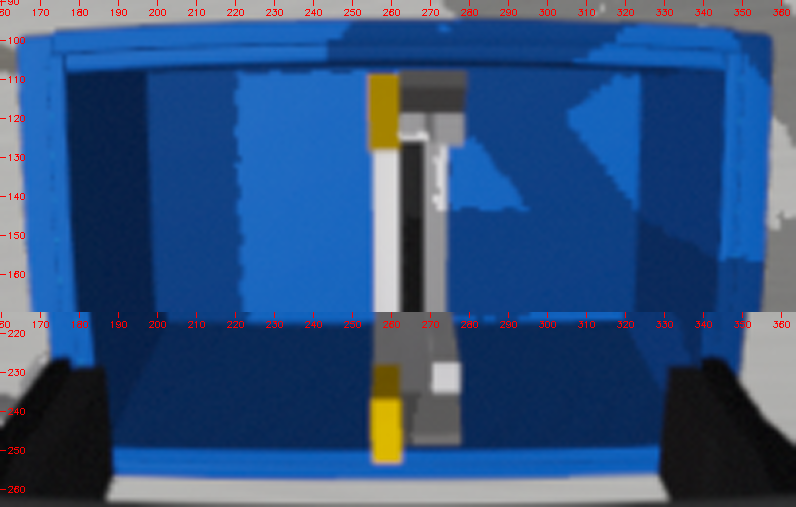

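```bash
cat > fit.py <<'E'
from bin import *
w=load('w1')
def rp(p): return Rn.from_euler('ZY',[p[3],-np.radians(25)]).as_matrix(),p[:3]
def res(p,lab=False):
    R,c=rp(p);dx=p[5];o=[];n=[]
    P=lambda x,y,z:c+R@[x,y,z]
    def add(name,v,wt): o.append(np.asarray(v)*wt);n.append((name,np.round(v,1)))
    for k in S:
        X=P(k[0]*(.09+p[4]),k[1]*(.082+p[4]),.112)
        add(('rim',k),[*(proj(s,X)-S[k]),*(proj(d,X)-D[k])],.5)
    W=lambda x,y,z:proj(w,P(x,y,z),True)
    add('inTL',W(.09,-.082,.112)-(176.5,107.5),1); add('inTR',W(-.09,-.082,.112)-(346,107.5),1)
    add('bot',[(W(0,.082,.112)-(0,249.5))[1]],1)
    for y,v in((-.078,108.5),(-.058,127.5)): add(('tabA',y),W(dx+.005,y,.126)-(262,v),1)
    for y,v in((.078,253.),(.058,237)): add(('tabB',y),W(dx+.005,y,.126)-(262.5,v),1)
    add('lipB',W(dx-.005,.0585,.1)-(270.3,228),1); add('lipA',W(dx-.005,-.0585,.1)-(270.3,126.5),.5)
    for nm,y,ps,pd in(('tA',-.068,(323.5,127),(198.5,267)),('tB',.068,(337,154),(168,235))):
        X=P(dx+.009,y,.126);add(nm,[*(proj(s,X)-ps),*(proj(d,X)-pd)],.4)
    return (o,n) if lab else np.concatenate(o)
r=least_squares(res,[.5638,.2363,.0647,-1.7117,.011,0],loss='soft_l1',f_scale=1.5)
for n in res(r.x,True)[1]: print(*n)
R,o=rp(r.x);print(r.x.round(4),np.degrees(r.x[3]))
np.savez('bin.npz',R=R,o=o,dx=r.x[5])
E
python3 fit.py
```

```text
('rim', (1, -1)) [ 0.6 -2.2 -0.7 -0.4]
('rim', (-1, -1)) [-2.4 -2.  -2.  -0.4]
('rim', (-1, 1)) [ 1.1  0.1  0.4 -1.2]
('rim', (1, 1)) [ 1.4 -0.9 -3.  -1.2]
inTL [-0.   0.2]
inTR [-0.1 -0.3]
bot [0.4]
('tabA', -0.078) [-0.   0.2]
('tabA', -0.058) [0.1 1.1]
('tabB', 0.078) [-0.3 -0.7]
('tabB', 0.058) [-0.3 -0.8]
lipB [ 0.2 -0.5]
lipA [0.7 0.2]
tA [ 0.5 -0.4 -1.   3.1]
tB [-0.4 -0.1  1.5 -0.4]
[ 0.5639  0.2393  0.0702 -1.7124  0.0115 -0.0055] -98.11586615892463
```

```bash
python3 - <<'E'
from h import *
goto([.5525,-.209,.24],tooldown(np.radians(12.5)))
E
```

```text
t 2.4 dpos cm [ -5.38  -47.124  29.623] turn [-0.3829  0.2633  1.1849] rows>= 8.9 F [-0.   0.2  0.6]
```

Request:
play_rows:
  gripper: [-1,-1,-1,-1,-1,-1,-1,-1,-1,-1,-1,-1]
  delta_pos:
    - [-5.4,-47.1,29.6]
    - [-5.4,-47.1,29.6]
    - [-5.4,-47.1,29.6]
    - [-5.4,-47.1,29.6]
    - [-5.4,-47.1,29.6]
    - [-5.4,-47.1,29.6]
    - [-5.4,-47.1,29.6]
    - [-5.4,-47.1,29.6]
    - [-5.4,-47.1,29.6]
    - [-5.4,-47.1,29.6]
    - [-5.4,-47.1,29.6]
    - [-5.4,-47.1,29.6]
  turn:
    - [-0.383,0.263,1.185]
    - [-0.383,0.263,1.185]
    - [-0.383,0.263,1.185]
    - [-0.383,0.263,1.185]
    - [-0.383,0.263,1.185]
    - [-0.383,0.263,1.185]
    - [-0.383,0.263,1.185]
    - [-0.383,0.263,1.185]
    - [-0.383,0.263,1.185]
    - [-0.383,0.263,1.185]
    - [-0.383,0.263,1.185]
    - [-0.383,0.263,1.185]

```text
time: 3.9
position: [0.5533, -0.206, 0.2402]
tool_rot: [0.625, 0.78, 0.001, 0.0]
ft_force: [-0.3, 0.2, 0.1]
grip_width: 0.0865
grip_force: 0.0
```

```bash
python3 - <<'E'
from h import *
goto([.5525,-.209,.077],tooldown(np.radians(12.5)));print(robot.get_obs()['position'])
c=shot('wrist','w2')
a=[proj(c,p,True) for p in([.566,-.274,.11],[.5385,-.145,.11],[.5525,-.209,.11])];print(a)
(x0,y0),(x1,y1)=np.min(a,0)-45,np.max(a,0)+45
x0,y0=max(0,int(x0)),max(0,int(y0));w,h=int(min(x1,512)-x0),int(min(y1,384)-y0)
cv2.imwrite('pics/w2b.png',crop('w2',x0,y0,w,h,min(790/w,590/h)))
E
```

```text
t 3.9 dpos cm [-0.292 -0.181 16.317] turn [ 0.0021 -0.0012  0.0019] rows>= 2.6 F [-0.3  0.2  0.1]
[ 0.5533366  -0.20602269  0.24017193]
[array([255.61975336, 248.62097165]), array([256.61238582, 125.80126889]), array([256.3949589 , 190.26679252])]
```

View pics/w2b.png

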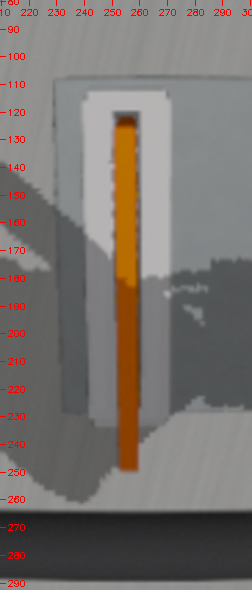

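The divider's top edge runs from (254.8,124.5) to (256.1,249) in the wrist picture. It stands free between the open fingers.

```bash
python3 - <<'E'
from h import *
from scipy.optimize import least_squares
c=load('w2')
def inv(u,v,z): return np.append(least_squares(lambda p:proj(c,[*p,z],True)-(u,v),[.55,-.2]).x,z)
A=inv(254.8,124.5,.11);B=inv(256.1,249,.11)
m=(A+B)/2;v=A-B;yaw=np.arctan2(v[1],v[0])-np.pi/2
print(A,B,m,np.linalg.norm(v),np.degrees(yaw))
goto([m[0],m[1],.077],tooldown(yaw))
E
```

```text
[ 0.53649053 -0.14412856  0.11      ] [ 0.56661524 -0.27434247  0.11      ] [ 0.55155288 -0.20923551  0.11      ] 0.13365313534981352 13.026091110659072
t 3.95 dpos cm [-0.296 -0.309 16.319] turn [ 0.0022 -0.001  -0.0068] rows>= 2.6 F [ 1.1 -0.2 -0.6]
```

Request:
play_rows:
  gripper: [-1,-1,-1,-1,-1,-1,-1,1,1,1,1,1]
  delta_pos:
    - [-0.3,-0.3,0]
    - [-0.3,-0.3,4]
    - [-0.3,-0.3,8]
    - [-0.3,-0.3,12]
    - [-0.3,-0.3,15]
    - [-0.3,-0.3,16.3]
    - [-0.3,-0.3,16.3]
    - [-0.3,-0.3,16.3]
    - [-0.3,-0.3,16.3]
    - [-0.3,-0.3,16.3]
    - [-0.3,-0.3,16.3]
    - [-0.3,-0.3,16.3]
  turn:
    - [0.002,-0.001,-0.007]
    - [0.002,-0.001,-0.007]
    - [0.002,-0.001,-0.007]
    - [0.002,-0.001,-0.007]
    - [0.002,-0.001,-0.007]
    - [0.002,-0.001,-0.007]
    - [0.002,-0.001,-0.007]
    - [0.002,-0.001,-0.007]
    - [0.002,-0.001,-0.007]
    - [0.002,-0.001,-0.007]
    - [0.002,-0.001,-0.007]
    - [0.002,-0.001,-0.007]
  squeeze: 40

```text
time: 5.45
position: [0.5519, -0.2109, 0.0769]
tool_rot: [0.623, 0.782, -0.0, 0.0]
ft_force: [-0.2, -0.2, -0.2]
grip_width: 0.0452
grip_force: 0.0
```

Request:
play_rows:
  gripper: [1,1,1,1,1,1,1,1]
  delta_pos:
    - [0,0,0]
    - [0,0,0]
    - [0,0,0]
    - [0,0,0]
    - [0,0,0]
    - [0,0,0]
    - [0,0,0]
    - [0,0,0]
  turn:
    - [0,0,0]
    - [0,0,0]
    - [0,0,0]
    - [0,0,0]
    - [0,0,0]
    - [0,0,0]
    - [0,0,0]
    - [0,0,0]

```text
time: 6.45
position: [0.5518, -0.2108, 0.0767]
tool_rot: [0.623, 0.782, -0.0, 0.0]
ft_force: [0.2, 0.3, -0.7]
grip_width: 0.0074
grip_force: 40.0
```

Gripped: width 7.4 mm, force 40 N. Next I lift it 24 cm and carry it to a staging pose above the bin.

Request:
play_rows:
  gripper: [1,1,1,1,1,1,1,1,1]
  delta_pos:
    - [0,0,-1]
    - [0,0,-2.5]
    - [0,0,-5]
    - [0,0,-9]
    - [0,0,-14]
    - [0,0,-19]
    - [0,0,-24]
    - [0,0,-24]
    - [0,0,-24]
  turn:
    - [0,0,0]
    - [0,0,0]
    - [0,0,0]
    - [0,0,0]
    - [0,0,0]
    - [0,0,0]
    - [0,0,0]
    - [0,0,0]
    - [0,0,0]

```text
time: 7.58
position: [0.5511, -0.2104, 0.317]
tool_rot: [0.623, 0.782, -0.0, -0.0]
ft_force: [-0.9, 0.2, -1.7]
grip_width: 0.0078
grip_force: 40.0
```

```bash
cat >> h.py <<'E'
OX,OZ=.0016,.0167   # divider centre rel. TCP along tool x, z
def tcp(x,y,z):     # TCP for divider centre at bin coords; x relative to slot middle
    b=np.load('bin.npz');R,o=b['R'],b['o'];T=np.c_[-R[:,1],-R[:,0],-R[:,2]]
    return o+R@[b['dx']+x,y,z]-T@[OX,0,OZ],T
def where():
    b=np.load('bin.npz');R,o=b['R'],b['o'];s=robot.get_obs();T=Rn.from_quat(s['tool_rot']).as_matrix()
    c=R.T@(s['position']+T@[OX,0,OZ]-o)-[b['dx'],0,0]
    T0=np.c_[-R[:,1],-R[:,0],-R[:,2]]
    print('bin mm',(c*1000).round(2),'rot err deg(tool)',np.degrees(Rn.from_matrix(T0.T@T).as_rotvec()).round(2),'Fbin',(R.T@s['ft_force']).round(1),'M',s['moment'].round(2),'grip',s['grip_width'].round(4),round(s['grip_force'],1))
E
python3 - <<'E'
from h import *
goto(*tcp(-.003,0,.243))
E
```

```text
t 7.58 dpos cm [54.442 15.686  1.499] turn [ 0.382  -0.2623 -1.1832] rows>= 9.1 F [-0.9  0.2 -1.7]
```

Request:
play_rows:
  gripper: [1,1,1,1,1,1,1,1,1,1,1,1]
  delta_pos:
    - [5,1.5,0.1]
    - [11,3,0.3]
    - [17,5,0.4]
    - [23,6.6,0.6]
    - [29,8.3,0.8]
    - [35,10.1,1.0]
    - [41,11.8,1.1]
    - [46,13.3,1.3]
    - [50,14.4,1.4]
    - [53,15.3,1.5]
    - [54.4,15.7,1.5]
    - [54.4,15.7,1.5]
  turn:
    - [0.035,-0.024,-0.109]
    - [0.077,-0.053,-0.239]
    - [0.119,-0.082,-0.369]
    - [0.161,-0.111,-0.5]
    - [0.204,-0.14,-0.63]
    - [0.246,-0.169,-0.761]
    - [0.288,-0.198,-0.891]
    - [0.323,-0.222,-1.0]
    - [0.351,-0.241,-1.087]
    - [0.372,-0.256,-1.152]
    - [0.382,-0.262,-1.183]
    - [0.382,-0.262,-1.183]

```text
time: 9.07
position: [0.5824, 0.3547, 0.3]
tool_rot: [0.069, 0.974, -0.217, -0.016]
ft_force: [-0.1, 0.1, -0.9]
grip_width: 0.0074
grip_force: 40.0
```

```bash
python3 - <<'E'
from h import *
where();goto(*tcp(-.003,0,.158))
E
```

```text
Traceback (most recent call last):
  File "h.py", line 48, in where
    print('bin mm',(c*1000).round(2),'rot err deg(tool)',np.degrees(Rn.from_matrix(T0.T@T).as_rotvec()).round(2),'Fbin',(R.T@s['ft_force']).round(1),'M',s['moment'].round(2),'grip',s['grip_width'].round(4),round(s['grip_force'],1))
                                                                                                                                                                                     ^^^^^^^^^^^^^^^^^^^^^
AttributeError: 'float' object has no attribute 'round'
```

```bash
sed -i "s/s\['grip_width'\].round(4),round(s\['grip_force'\],1)/s['grip_width'],s['grip_force']/" h.py; python3 - <<'E'
from h import *
where();goto(*tcp(-.003,0,.158))
E
```

```text
bin mm [ -3.32   0.4  240.93] rot err deg(tool) [ 0.11  0.1  -0.07] Fbin [-0.4 -0.1 -0.7] M [ 0.42 -0.19  0.07] grip 0.007421636439923739 39.99281401745975
t 9.07 dpos cm [ 0.029 -0.02   8.293] turn [-0.0019 -0.0018  0.0012] rows>= 1.3 F [-0.1  0.1 -0.9]
```

Request:
play_rows:
  gripper: [1,1,1,1,1,1,1,1]
  delta_pos:
    - [0,0,2]
    - [0,0,4]
    - [0,0,5.5]
    - [0,0,6.5]
    - [0,0,7.3]
    - [0,0,7.8]
    - [0,0,8.2]
    - [0,0,8.2]
  turn:
    - [-0.002,-0.002,0.001]
    - [-0.002,-0.002,0.001]
    - [-0.002,-0.002,0.001]
    - [-0.002,-0.002,0.001]
    - [-0.002,-0.002,0.001]
    - [-0.002,-0.002,0.001]
    - [-0.002,-0.002,0.001]
    - [-0.002,-0.002,0.001]

```text
time: 10.07
position: [0.578, 0.3203, 0.2272]
tool_rot: [0.069, 0.974, -0.215, -0.014]
ft_force: [-0.4, 0.2, -1.1]
grip_width: 0.0075
grip_force: 40.0
```

```bash
python3 - <<'E'
from h import *
where();shot('wrist','w3');shot('side','d3');shot('scene','s3')
A=np.hstack([crop('s3',290,95,80,84,5),crop('d3',132,190,130,140,3)])
B=cv2.resize(crop('w3',170,90,200,85,4)[:,:],(790,336))
cv2.imwrite('pics/c3.png',np.vstack([A,B])[:600] if 0 else np.vstack([cv2.resize(A,(790,420))[:,:],B])[:756])
im=cv2.imread('pics/c3.png');cv2.imwrite('pics/c3.png',cv2.resize(im,None,fx=.79,fy=.79,interpolation=cv2.INTER_AREA))
E
```

```text
bin mm [ -2.67   1.01 160.32] rot err deg(tool) [-0.11 -0.11  0.06] Fbin [-0.6 -0.4 -1. ] M [ 0.44 -0.17  0.01] grip 0.007467897685516477 39.99301669187844
```

View pics/c3.png

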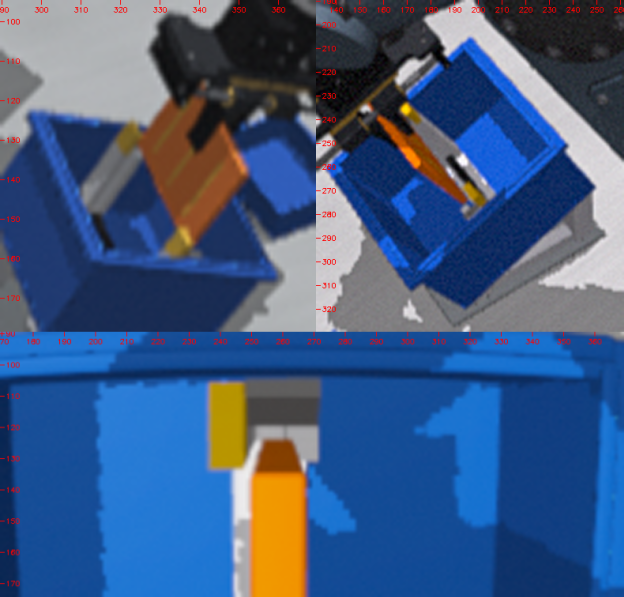

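The divider hangs just in front of the tabs. In the wrist picture its lower end is at row ~124 and columns ~253–263, and the tab is at rows 105–133. I'll check the y offset against the model.

```bash
python3 - <<'E'
from h import *
b=np.load('bin.npz');R,o,dx=b['R'],b['o'],float(b['dx']);w=load('w3')
W=lambda x,y,z:proj(w,o+R@[dx+x,y,z],True).round(1)
print('tab',W(.005,-.078,.126),W(.005,-.058,.126))
for yc in(0,.001,.002): print('div bottom end',W(-.0067,yc-.067,.1103),W(.0013,yc-.067,.1103),'top end',W(.0013,yc-.067,.2103))
im=cv2.imread('pics/w3.png').astype(int)
for c in(256,258,260): print(c,[tuple(im[r,c]) for r in range(119,140,1)][::2])
print([ (c,tuple(im[150,c])) for c in range(242,272,2)])
E
```

```text
tab [247.7 106.2] [247.9 133.9]
div bottom end [263.8 120.6] [253.3 120.6] top end [249.7 129.4]
div bottom end [263.8 121.8] [253.3 121.9] top end [249.7 131.7]
div bottom end [263.8 123.1] [253.4 123.2] top end [249.7 134. ]
256 [(np.int64(83), np.int64(83), np.int64(85)), (np.int64(171), np.int64(170), np.int64(171)), (np.int64(162), np.int64(163), np.int64(168)), (np.int64(21), np.int64(71), np.int64(133)), (np.int64(0), np.int64(63), np.int64(132)), (np.int64(0), np.int64(63), np.int64(133)), (np.int64(0), np.int64(63), np.int64(135)), (np.int64(0), np.int64(63), np.int64(132)), (np.int64(0), np.int64(114), np.int64(213)), (np.int64(0), np.int64(151), np.int64(241)), (np.int64(0), np.int64(153), np.int64(241))]
258 [(np.int64(83), np.int64(83), np.int64(85)), (np.int64(171), np.int64(169), np.int64(170)), (np.int64(162), np.int64(162), np.int64(168)), (np.int64(19), np.int64(70), np.int64(133)), (np.int64(0), np.int64(63), np.int64(131)), (np.int64(0), np.int64(63), np.int64(132)), (np.int64(0), np.int64(63), np.int64(133)), (np.int64(0), np.int64(63), np.int64(131)), (np.int64(
[... 714 characters left out ...]
 np.int64(124))), (246, (np.int64(201), np.int64(197), np.int64(198))), (248, (np.int64(182), np.int64(180), np.int64(181))), (250, (np.int64(104), np.int64(151), np.int64(229))), (252, (np.int64(0), np.int64(153), np.int64(241))), (254, (np.int64(0), np.int64(153), np.int64(241))), (256, (np.int64(0), np.int64(152), np.int64(241))), (258, (np.int64(0), np.int64(152), np.int64(241))), (260, (np.int64(0), np.int64(151), np.int64(241))), (262, (np.int64(0), np.int64(149), np.int64(241))), (264, (np.int64(0), np.int64(148), np.int64(241))), (266, (np.int64(0), np.int64(134), np.int64(234))), (268, (np.int64(117), np.int64(77), np.int64(109))), (270, (np.int64(166), np.int64(85), np.int64(21)))]
```

```bash
sed -i 's/^OX,OZ=.0016/OX,OZ=.0001/' h.py
```

Request:
play_rows:
  gripper: [1,1,1,1,1,1,1]
  delta_pos:
    - [0.25,0,0.2]
    - [0.25,-0.05,0.2]
    - [0.25,-0.1,0.2]
    - [0.25,-0.15,0.2]
    - [0.25,-0.2,0.2]
    - [0.25,-0.25,0.2]
    - [0.25,-0.25,0.2]
  turn:
    - [0.002,0.002,-0.001]
    - [0.002,0.002,-0.001]
    - [0.002,0.002,-0.001]
    - [0.002,0.002,-0.001]
    - [0.002,0.002,-0.001]
    - [0.002,0.002,-0.001]
    - [0.002,0.002,-0.001]

```text
time: 11.1
position: [0.5752, 0.3175, 0.2266]
tool_rot: [0.069, 0.974, -0.216, -0.015]
ft_force: [-0.3, -0.2, -0.8]
grip_width: 0.0077
grip_force: 40.0
```

```bash
python3 -c "
from h import *
where()"
```

```text
bin mm [1.0000e-02 7.0000e-02 1.5841e+02] rot err deg(tool) [-0.    0.    0.02] Fbin [-0.1 -0.2 -0.8] M [ 0.43 -0.18 -0.03] grip 0.0077290686721322496 39.99313308857381
```

No contact yet. I'll keep feeling along +x in half-millimetre steps.

Request:
play_rows:
  gripper: [1,1,1]
  delta_pos:
    - [0,-0.05,0]
    - [0,-0.1,0]
    - [0,-0.1,0]
  turn:
    - [0,0,0]
    - [0,0,0]
    - [0,0,0]

```text
time: 11.48
position: [0.5751, 0.3166, 0.227]
tool_rot: [0.069, 0.974, -0.216, -0.015]
ft_force: [0.1, -0.1, -0.6]
grip_width: 0.0078
grip_force: 40.0
```

Request:
play_rows:
  gripper: [1,1]
  delta_pos:
    - [0,-0.05,0]
    - [0,-0.05,0]
  turn:
    - [0,0,0]
    - [0,0,0]

```text
time: 11.72
position: [0.575, 0.3165, 0.227]
tool_rot: [0.069, 0.974, -0.215, -0.015]
ft_force: [-0.0, 2.4, -2.0]
grip_width: 0.0076
grip_force: 40.0
```

```bash
python3 -c "
from h import *
where()"
```

```text
bin mm [1.0400e+00 2.0000e-02 1.5837e+02] rot err deg(tool) [-0.05  0.    0.  ] Fbin [-3.  -0.3 -0.8] M [ 0.77 -0.22  0.  ] grip 0.007627089070909328 40.00560653395951
```

Contact with the tabs came at +1.04 mm, where +1.0 was predicted, so the slot is where the model has it. I'll back off 1.3 mm to the slot's middle and start down.

Request:
play_rows:
  gripper: [1,1,1,1,1,1,1,1,1]
  delta_pos:
    - [0,0.13,0]
    - [0,0.13,0]
    - [0,0.13,0.3]
    - [0,0.13,0.6]
    - [0,0.13,0.9]
    - [0,0.13,1.2]
    - [0,0.13,1.5]
    - [0,0.13,1.8]
    - [0,0.13,1.8]
  turn:
    - [0,0,0]
    - [0,0,0]
    - [0,0,0]
    - [0,0,0]
    - [0,0,0]
    - [0,0,0]
    - [0,0,0]
    - [0,0,0]
    - [0,0,0]

```text
time: 12.85
position: [0.5739, 0.3096, 0.21]
tool_rot: [0.069, 0.974, -0.216, -0.016]
ft_force: [0.3, 0.4, -0.8]
grip_width: 0.0077
grip_force: 40.0
```

```bash
python3 -c "
from h import *
where()"
```

```text
bin mm [ 2.1000e-01 -9.0000e-02  1.4001e+02] rot err deg(tool) [0.02 0.04 0.01] Fbin [-0.7  0.3 -0.6] M [ 0.44 -0.22  0.07] grip 0.007708852877814283 39.99309386126697
```

In the slot with no force. I'll continue down 5.5 cm.

Request:
play_rows:
  gripper: [1,1,1,1,1,1,1,1,1,1,1,1]
  delta_pos:
    - [0,0,0.5]
    - [0,0,1]
    - [0,0,1.5]
    - [0,0,2]
    - [0,0,2.5]
    - [0,0,3]
    - [0,0,3.5]
    - [0,0,4]
    - [0,0,4.5]
    - [0,0,5]
    - [0,0,5.5]
    - [0,0,5.5]
  turn:
    - [0,0,0]
    - [0,0,0]
    - [0,0,0]
    - [0,0,0]
    - [0,0,0]
    - [0,0,0]
    - [0,0,0]
    - [0,0,0]
    - [0,0,0]
    - [0,0,0]
    - [0,0,0]
    - [0,0,0]

```text
time: 14.35
position: [0.5705, 0.2865, 0.16]
tool_rot: [0.069, 0.974, -0.216, -0.016]
ft_force: [-0.2, 0.3, -0.8]
grip_width: 0.0077
grip_force: 40.0
```

```bash
python3 -c "
from h import *
where()"
```

```text
bin mm [ 0.26 -0.17 84.78] rot err deg(tool) [0.03 0.05 0.01] Fbin [-0.6 -0.2 -0.6] M [ 0.46 -0.25  0.  ] grip 0.007674274868756894 39.99310157261789
```

Request:
play_rows:
  gripper: [1,1,1,1,1,1,1,1,1]
  delta_pos:
    - [0,0,0.3]
    - [0,0,0.6]
    - [0,0,0.8]
    - [0,0,0.9]
    - [0,0,1.0]
    - [0,0,1.1]
    - [0,0,1.2]
    - [0,0,1.3]
    - [0,0,1.3]
  turn:
    - [0,0,0]
    - [0,0,0]
    - [0,0,0]
    - [0,0,0]
    - [0,0,0]
    - [0,0,0]
    - [0,0,0]
    - [0,0,0]
    - [0,0,0]

```text
time: 15.48
position: [0.5702, 0.2819, 0.1498]
tool_rot: [0.069, 0.974, -0.215, -0.015]
ft_force: [-0.8, 2.1, 6.1]
grip_width: 0.0078
grip_force: 40.0
```

```bash
python3 -c "
from h import *
where()"
```

```text
bin mm [ 0.08  0.2  73.62] rot err deg(tool) [-0.05 -0.05  0.04] Fbin [ 0.8 -1.1  6.3] M [ 0.29  0.11 -0.11] grip 0.007756070660822515 39.98873536940664
```

The divider is on the foot bar at z=73.6 with about 7 N. I'll press on slowly.

Request:
play_rows:
  gripper: [1,1,1,1,1,1,1,1,1,1]
  delta_pos:
    - [0,0,0.1]
    - [0,0,0.2]
    - [0,0,0.3]
    - [0,0,0.4]
    - [0,0,0.5]
    - [0,0,0.6]
    - [0,0,0.7]
    - [0,0,0.8]
    - [0,0,0.9]
    - [0,0,0.9]
  turn:
    - [0,0,0]
    - [0,0,0]
    - [0,0,0]
    - [0,0,0]
    - [0,0,0]
    - [0,0,0]
    - [0,0,0]
    - [0,0,0]
    - [0,0,0]
    - [0,0,0]

```text
time: 16.73
position: [0.5699, 0.2787, 0.1429]
tool_rot: [0.069, 0.974, -0.215, -0.014]
ft_force: [-1.4, 3.6, 10.0]
grip_width: 0.0076
grip_force: 40.0
```

```bash
python3 -c "
from h import *
where()"
```

```text
bin mm [2.000e-02 3.000e-01 6.597e+01] rot err deg(tool) [-0.1  -0.11  0.05] Fbin [ 1.2 -1.9 10.5] M [ 0.28  0.44 -0.27] grip 0.007645225092215436 39.98645396903157
```

Request:
play_rows:
  gripper: [1,1,1,1,1]
  delta_pos:
    - [0,0,0.1]
    - [0,0,0.2]
    - [0,0,0.3]
    - [0,0,0.38]
    - [0,0,0.38]
  turn:
    - [0,0,0]
    - [0,0,0]
    - [0,0,0]
    - [0,0,0]
    - [0,0,0]

```text
time: 17.35
position: [0.5696, 0.2771, 0.1394]
tool_rot: [0.069, 0.974, -0.215, -0.014]
ft_force: [-1.0, 4.5, 9.6]
grip_width: 0.0072
grip_force: 40.0
```

```bash
python3 -c "
from h import *
where()"
```

```text
bin mm [4.000e-02 2.900e-01 6.213e+01] rot err deg(tool) [-0.09 -0.1   0.06] Fbin [ 0.2 -1.7 10.5] M [ 0.25  0.4  -0.3 ] grip 0.007205770346488841 39.98638751450926
```

Request:
play_rows:
  gripper: [1,1,1]
  delta_pos:
    - [0,0,0.07]
    - [0,0,0.14]
    - [0,0,0.14]
  turn:
    - [0,0,0]
    - [0,0,0]
    - [0,0,0]

```text
time: 17.73
position: [0.5697, 0.2768, 0.1389]
tool_rot: [0.069, 0.974, -0.215, -0.014]
ft_force: [-3.4, 4.5, 12.5]
grip_width: 0.0075
grip_force: 40.0
```

```bash
python3 -c "
from h import *
where()"
```

```text
bin mm [3.000e-02 3.800e-01 6.156e+01] rot err deg(tool) [-0.12 -0.13  0.07] Fbin [ 1.6 -4.  13. ] M [ 0.16  0.52 -0.34] grip 0.007537044642989252 39.985807430930436
```

Request:
play_rows:
  gripper: [1,1,1,1]
  delta_pos:
    - [0,0,0.07]
    - [0,0,0.14]
    - [0,0,0.2]
    - [0,0,0.2]
  turn:
    - [0,0,0]
    - [0,0,0]
    - [0,0,0]
    - [0,0,0]

```text
time: 18.23
position: [0.5698, 0.2769, 0.1388]
tool_rot: [0.07, 0.974, -0.214, -0.013]
ft_force: [-3.6, 7.9, 18.8]
grip_width: 0.0078
grip_force: 40.0
```

```bash
python3 -c "
from h import *
where()
shot('side','d4');shot('scene','s4')
A=np.hstack([crop('s4',285,100,80,84,5),crop('d4',132,190,130,140,3)]);cv2.imwrite('pics/c4.png',A)"
```

```text
bin mm [-4.000e-02  5.100e-01  6.151e+01] rot err deg(tool) [-0.18 -0.21  0.1 ] Fbin [ 1.4 -4.7 20.1] M [ 0.06  0.9  -0.42] grip 0.007794952168192474 39.98657942516729
```

View pics/c4.png

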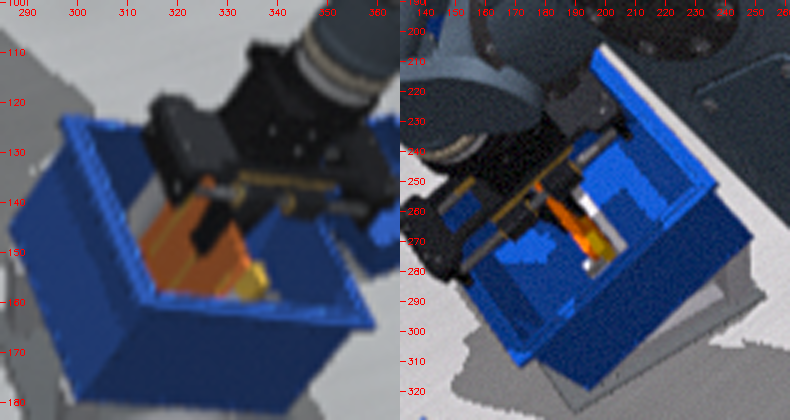

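Hard stop: 20 N with no further motion at z≈61.5 mm. The top edge sits level with the rim in both views. I'll relax, open the fingers and withdraw.

Request:
play_rows:
  gripper: [1,1,1,0.3,0.3,0.3,0.3,0.3,0.3,0.3]
  delta_pos:
    - [0,0,-0.15]
    - [0,0,-0.35]
    - [0,0,-0.35]
    - [0,0,-0.35]
    - [0,0,-0.35]
    - [0,0,-0.35]
    - [0,0,-0.35]
    - [0,0,-0.35]
    - [0,0,-0.35]
    - [0,0,-0.35]
  turn:
    - [0,0,0]
    - [0,0,0]
    - [0,0,0]
    - [0,0,0]
    - [0,0,0]
    - [0,0,0]
    - [0,0,0]
    - [0,0,0]
    - [0,0,0]
    - [0,0,0]

```text
time: 19.58
position: [0.5693, 0.276, 0.1372]
tool_rot: [0.069, 0.974, -0.216, -0.015]
ft_force: [-0.5, -0.7, -0.2]
grip_width: 0.0303
grip_force: 0.0
```

```bash
python3 -c "
from h import *
where()"
```

```text
bin mm [ 0.16  0.06 59.72] rot err deg(tool) [-0.    0.    0.02] Fbin [ 0.6 -0.4 -0.5] M [ 0.4  -0.12 -0.09] grip 0.030255633835317798 0.0
```

Request:
play_rows:
  gripper: [0.3,0.3,0.3,0.3,0.3,0.3,0.3,0.3]
  delta_pos:
    - [0,0,-1]
    - [0,0,-2]
    - [0,0,-4]
    - [0,0,-7]
    - [0,0,-10]
    - [0,0,-13]
    - [0,0,-15]
    - [0,0,-15]
  turn:
    - [0,0,0]
    - [0,0,0]
    - [0,0,0]
    - [0,0,0]
    - [0,0,0]
    - [0,0,0]
    - [0,0,0]
    - [0,0,0]

```text
time: 20.58
position: [0.579, 0.3402, 0.2757]
tool_rot: [0.069, 0.974, -0.214, -0.013]
ft_force: [-0.2, -0.5, 1.1]
grip_width: 0.0305
grip_force: 0.0
```

```bash
python3 - <<'E'
from h import *
shot('side','d5');shot('scene','s5');w=shot('wrist','w5')
b=np.load('bin.npz');R,o,dx=b['R'],b['o'],float(b['dx'])
for y in(-.067,.067): print(y,[proj(w,o+R@[dx+x,y,.112],True).round(1) for x in(-.004,.004)])
A=np.hstack([crop('s5',285,100,80,80,5),crop('d5',132,195,130,134,3)[:400]])
B=cv2.resize(crop('w5',150,90,230,165,2),None,fx=1,fy=1)
# keep under 800x600
A=cv2.resize(A,None,fx=.6,fy=.6,interpolation=cv2.INTER_AREA)
cv=np.zeros((A.shape[0]+B.shape[0],max(A.shape[1],B.shape[1]),3),np.uint8);cv[:A.shape[0],:A.shape[1]]=A;cv[A.shape[0]:,:B.shape[1]]=B
cv2.imwrite('pics/c5.png',cv);print(cv.shape)
E
```

```text
-0.067 [array([263.3, 121.8]), array([254.6, 121.8])]
0.067 [array([262.8, 253.3]), array([255.1, 253.3])]
(570, 474, 3)
```

View pics/c5.png

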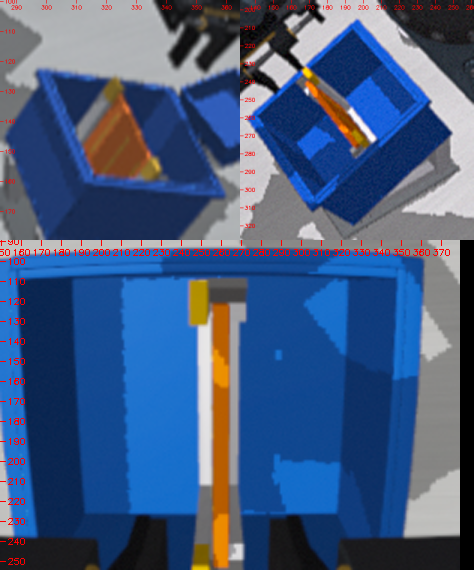

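The divider sits in both rails between the tabs and near lips. In the wrist picture its top edge runs from rows ~121 to 253 at columns 255–263, matching the flush prediction, and the gripper is clear. Travel from foot contact to hard stop was 12.1 mm. Handing in.

```bash
python3 -c "
from rig import robot
print(robot.hand_in())"
```

```text
the job is handed in; nothing more can be done
None
```

The divider is in the bin's rails with the foot bar fully down and its top edge flush with the rim; I let go, moved the arm clear and handed the job in at about 21 s, though no verdict came back.

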